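# Fold up the light screen and hold the sample slide at its detent

## Robot

A 7-joint arm with a two-finger parallel gripper is mounted at the origin on a cart in front of the work surface, level with it; the furniture and walls round the work are solid. World frame = base frame: x ahead of the robot, y to its left, z up, the work surface at z = 0. Lengths are in m, angles in rad, forces in N, time in s.
With the tool pointing down it reaches from about 0.425 to 0.925 m from the base axis. Payload 6.8 kg.
Tool frame: the origin (TCP) lies on the centre line of the jaws, within the pads' length; the fingertips stand 19 mm ahead of it and the grasp point (between the pads) is the TCP (bot.tcp_to_tips is the distance from the TCP to the fingertips, in m); x points along the fingers, y is the direction in which the jaws open and shut, and the axes are right-handed (so a half turn about x gives the same grasp; the last joint's range is limited). The gripper opens to 85 mm and grips with 20 to 120 N. Pads are 22 mm wide; open, the fingers measure 114 mm over their backs; the gripper's body (76 mm by 85 mm) begins 54 mm behind the grasp point. The pads swing forward as they close: fully open they stand 13 mm farther back than shut.
Start: joints at [-1.456, 0.477, 0.022, 1.555, -0.011, 1.109, -0.083], TCP at [0.149, 0.658, 0.228] pointing down, gripper open.
Joint ranges: [-2.96, 2.96], [-0.34, 2.1], [-1.41, 1.46], [0.24, 2.44], [-1.37, 4.51], [0.17, 1.92], [-2.96, 2.96]. Speed limits (rad/s): [2.39, 2.39, 3.14, 3.14, 3.14, 3.14, 3.14].

## Interface

Orientations are given as a unit quaternion [w, x, y, z].
In Python, from station import status, eyes, bot gives the robot as it stands.
- The arm moves only by the tool apply_moves, never from a script. Its arguments are lists of equal length, an entry for each row: "travel": the shift along the tool's x, y, z in cm, a list of three; "turn": the turn, a rotation vector about the tool's x, y, z in rad, a list of three; "grip": the closure, from 0 (fully open) to 1 (shut). In form: {"travel": [[tx, ty, tz], ...], "turn": [[wx, wy, wz], ...], "grip": [grip, ...]}. A call has 1 to 8 rows; each row shifts and turns the pose as measured when the row begins, along the tool's axes as they then stand; what a row does not reach is not made up. A row lasts 1/12 s, in which the tool goes at most 41.7 mm and 7.16 degrees, less where a joint would pass 70% of its speed; a pose out of reach is approached as far as the arm can. A call is refused whole if a number of a shift passes 4.17 or a number of a turn 0.125, either way. A call with a gripper value outside its range is refused whole. The fingers move at their own pace and stop on an object; "newtons" is the grip in N (left out, the last holds). Time passes only in rows, so rows that do not move let the fingers close. It gives the time, the measured TCP pose, the force and the opening at its end, in the units of the state.
- status.get_obs(): the state, without advancing time (a new reading comes with each control period).
- eyes.read_camera(name): name is "scene" or "top" or "wrist"; returns the picture (400x640x3 uint8, red, green, blue); there is no depth.
- eyes.calibration(name): a dict with "intrinsics" (3x3 intrinsics, pixels), "xyz" and "attitude" of the camera in the world; the wrist camera has in their place "T_tool_cam" (4x4, takes a point from camera to tool coordinates, whose origin is the TCP and whose axes are the tool frame's). Camera axes: x right, y down, z forward; pixel columns grow to the right and rows downward; lengths in m; the calibration is good to about 2 mm. A picture is of the moment at which its call begins: read the wrist's pose just before it. calibration takes no time and is no camera call.
- bot.hand_in(): hands the job in, once; it reports no verdict.
Trained networks look in the newest picture that a camera, given by its name, has taken for a name from the list of things; names that differ only in an ending like _2 or _b are one class to them, and where a whole thing is asked for, a point or a joint stands for the part that bears it (a point fixed in the world has none). Each returns a list of dicts, best first, with "score" (0 to 1); they miss things now and then, are a little off and sometimes report something else, mostly with a low value. They report only what shows in the picture. A call takes as long as a camera call.
- eyes.masks_of(thing, camera): "region" (400x640 bool, what is visible of it) and "rect" ([left, top, right, bottom] in pixels, round what is visible of it).
The state is a dict: "t": time; "q": joint angles; "joint_vel": joint speeds; "joint_torque": joint torques, N m; "eef_pos": TCP position; "tool_rot": TCP orientation; "contact_force": force on the tool from outside, world axes, zero at the start; "torque": the same for the moment, N m; "gripper_width": opening from 0.0 (shut) to 1.0 (fully open).
Only numpy, scipy, OpenCV 4.12 (cv2) and the standard library are available. Lean on these libraries where they do the work, as an engineer would, in place of code of your own. Each camera call takes 0.05 s, during which the arm holds its last target. There are 200 camera calls.

## Task

First raise both black side flaps of the vial bench's light screen fully upright by their orange pins and let them stand. Then take the blue handle of the sample carriage by its two rubber side pads and slide it slowly towards the screen until its spring ball drops into the notch of the brass detent block; do not push it on past the notch, and finish while still holding the handle pinched with the ball in the notch. Leave the beaker, the loose red-capped vial and the timer where they stand.

Things in the scene. Friction and masses are not known exactly. Their poses are not given: they have to be found in the camera images.
- station: The fixed vial bench: grey base plate 68 x 315 x 10 mm (its x from -34 to +34, its y from -225 to +90) with a steel rail on its middle line. Origin on the table surface under the rail, at the mouth of the light-screen box; z up, y along the rail towards the box and its closed end (a fixed black wall, 60 mm wide, 4 mm thick, top at z = 74, at y = 84 to 88), x across the rail, away from the robot at zero yaw. The box lies at y = 0 to 90.
- flap_near (a joint): Angle of the black side flap on the -x side of the bench: 0 = lying out flat, 1.571 = upright (hard stop). Flap 60 mm from hinge to free edge, 88 mm along the hinge, 4 mm thick. Friction hinge, parallel to the bench's y, 16 mm above the table at bench x = -34; it stays where it is left; about 1.5 N at the pin moves it.
- flap_far (a joint): The same for the mirrored flap on the +x side (hinge at bench x = +34, 16 mm above the table): 0 = flat out to +x, 1.571 = upright (hard stop).
- pin_near (a point): Grip point on the orange pin of the near flap: a round pin 10 mm in diameter, parallel to the hinge, 56 mm from the hinge axis, standing out 40 mm in +y beyond the flap's end past the closed end of the box (no base plate under it). The point is on the pin's axis at bench y = 112, 23 mm out from the flap's end. The pin can turn between the fingers.
- pin_far (a point): The same point on the orange pin of the far flap.
- hinge_near (a point): Point on the near flap's hinge axis at the same bench y as its pin grip point: centre of the pin point's arc, radius 56 mm.
- hinge_far (a point): The same for the far flap.
- handle (a point): Centre of the blue handle of the carriage, 52 mm above the table, midway between its two rubber side pads. Handle 14 mm across (18 mm over the pads), 44 mm along the rail, top 72 mm above the table; the carriage plate below it is 30 mm wide with its top at 26 mm. A small capped vial is fixed on the carriage 85 mm ahead of the handle.
- pad_near: Rubber pad on the -x side face of the handle, 2 x 34 x 34 mm; origin at its centre.
- pad_far: Rubber pad on the +x side face of the handle, 2 x 34 x 34 mm; origin at its centre.
- carriage (a joint): Travel of the carriage along the bench's +y, in m: 0 = outermost, 0.135 = hard stop, beyond the notch. Friction about 1.2 N.
- plunger (a point): Centre line of the carriage's brass spring-ball plunger (a red line marks it), fixed to the carriage 45 mm behind the handle and 26 mm to its -x side.
- notch (a point): Middle of the notch in the brass detent block (a white line marks it) clamped to the base plate beside the rail; axes as the bench. Two ridges, 5 mm before and 5 mm after this point, form the notch: the ball needs about 5 N of push along the rail to climb the first, drops in when plunger and notch agree along y (their y difference is 0), and needs about 5 N again to leave.
- beaker_mid (a point): Bystander: clear glass beaker, 48 mm wide, 56 mm high, standing; point on its axis half-way up.
- vial_mid (a point): Bystander: small loose vial with red cap, 25 mm in diameter, 47 mm high, standing; point at its centre.
- timer_mid (a point): Bystander: white digital timer lying flat, 60 x 62 x 18 mm; point at its centre.

How it is judged:
On the way, in this order (a step that is already met when the one before it is completed fails the run):
1. both flaps stand upright while the carriage is still well short of the notch (value of joint each of flap_near, flap_far above 1.4 rad and y of plunger in the frame of notch below -0.04 m), for 0.2 s.
2. the carriage, pinched by its two pads, has its ball in the notch (y of plunger in the frame of notch between -0.003 and 0.003 m and contact force between the fingers and pad_near above 1 N and contact force between the fingers and pad_far above 1 N), for 0.3 s.
At the end, for the whole second after the job is handed in: Both flaps within about 0.17 rad of upright; plunger within 3 mm of the notch along the rail and at rest; the fingers press on both rubber pads of the handle with more than 1 N each (all of step 2 and value of joint each of flap_near, flap_far above 1.4 rad and velocity of joint carriage between -0.005 and 0.005 m/s); the arm keeps its last pose, push and grip.
It fails at once if the carriage is pushed more than 10 mm past the notch (y of plunger in the frame of notch above 0.01 m).
It fails at once if the small glass beaker is moved more than 20 mm (distance of beaker_mid from where it was at the start of the episode above 0.02 m).
It fails at once if the loose red-capped vial is moved more than 20 mm (distance of vial_mid from where it was at the start of the episode above 0.02 m).
It fails at once if the timer is moved more than 20 mm (distance of timer_mid from where it was at the start of the episode above 0.02 m).
It also fails if it takes over 62 s, if anything falls off the work surface, if the arm or the gripper's body presses on something with over 40 N, if the wrist force passes 120 N, or if a joint passes its speed limit or range.

## Working session

There is one attempt and no reset: what is moved stays moved. The work goes in short steps, Python scripts to look and compute and a tool call to move; the robot and the scene stay as the last step left them, time stands still between calls to the robot, and variables do not carry over. Pictures are saved under pics/ and viewed, about 8 in all and at most 12, crops included, and the job is handed in when it is done.

Besides the shell and the picture viewer there is one more tool, called after "Call:" by a JSON object that holds its "name" and its "arguments". apply_moves: Moves the arm, as the interface text tells. Its arguments: {"type":"object","properties":{"travel":{"type":"array"},"turn":{"type":"array"},"grip":{"type":"array"},"newtons":{"type":"number"}},"required":["travel","turn","grip"]}

```bash
mkdir -p pics; ls
python3 - <<'E'
from station import status, eyes, bot
import cv2,numpy as np
print(status.get_obs())
for n in("scene","top","wrist"):
    im=eyes.read_camera(n); cv2.imwrite(f"pics/{n}0.png",im[:,:,::-1]); print(n,eyes.calibration(n))
    if n=="wrist":continue
    for th in("station","flap_near","flap_far","pin_near","pin_far","handle","plunger","notch","carriage","beaker_mid","vial_mid","timer_mid"):
        try:
            for d in eyes.masks_of(th,n)[:2]:
                ys,xs=np.nonzero(d["region"]); print(n,th,round(d["score"],2),np.round(d["rect"]),xs.mean().round(1),ys.mean().round(1))
        except Exception as e: print(th,e)
E
```

```text
pics
{'t': 0.0, 'q': array([-1.45606415,  0.47781931,  0.02234248,  1.55648158, -0.01148322,
        1.10927797, -0.08307173]), 'joint_vel': array([ 9.06367817e-05, -1.60660769e-03,  1.20649233e-04,  2.36761137e-04,
       -1.49932259e-04, -1.74856432e-03,  1.33629890e-03]), 'joint_torque': array([ 6.00221265e-04, -5.96427405e+01,  1.60812322e+00, -2.81198144e+01,
        1.24548524e-02,  9.06746602e-03, -5.34267713e-06]), 'eef_pos': array([0.14905814, 0.65771188, 0.22680018]), 'tool_rot': array([ 0.70270611,  0.07794434,  0.70274251, -0.07925758]), 'contact_force': array([ 0.27898573, -0.04252516, -0.46298574]), 'torque': array([0.04415567, 0.00422285, 0.01322882]), 'gripper_width': 0.9990393620045935}
scene {'intrinsics': array([[474.28711293,   0.        , 313.84385193],
       [  0.        , 474.28711293, 193.55306024],
       [  0.        ,   0.        ,   1.        ]]), 'xyz': array([ 0.24218277, -0.39489854,  0.67674929]), 'attitude': array([-0.35894859,  0.89205802, -0.25434852,  0.10341779])}
scene station 0.9 [223. 129. 379. 280.] 305.0 200.6
scene flap_near 0.68 [222. 161.
[... 1454 characters left out ...]
308.9 198.4
top vial_mid 0.45 [321. 134. 331. 147.] 326.1 139.3
top vial_mid 0.32 [222. 153. 416. 252.] 309.5 198.4
top timer_mid 0.93 [338. 235. 378. 272.] 358.9 252.6
wrist {'intrinsics': array([[283.00715543,   0.        , 322.43698255],
       [  0.        , 283.00715543, 198.88981213],
       [  0.        ,   0.        ,   1.        ]]), 'T_tool_cam': array([[-1.23660414e-03, -2.92074720e-01,  9.56394704e-01,
        -1.47099141e-01],
       [ 9.99999176e-01, -6.90861831e-04,  1.08200082e-03,
         2.01841075e-04],
       [ 3.44711512e-04,  9.56395254e-01,  2.92075333e-01,
        -7.58801485e-02],
       [ 0.00000000e+00,  0.00000000e+00,  0.00000000e+00,
         1.00000000e+00]])}
```

Run:
```python
import cv2
a=cv2.imread("pics/top0.png")[120:290,200:440]; cv2.imwrite("pics/topc.png",cv2.resize(a,None,fx=3.3,fy=3.3,interpolation=cv2.INTER_CUBIC))
a=cv2.imread("pics/scene0.png")[100:300,190:430]; cv2.imwrite("pics/scenec.png",cv2.resize(a,None,fx=3,fy=3,interpolation=cv2.INTER_CUBIC))
```

```text
(no output)
```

View pics/topc.png

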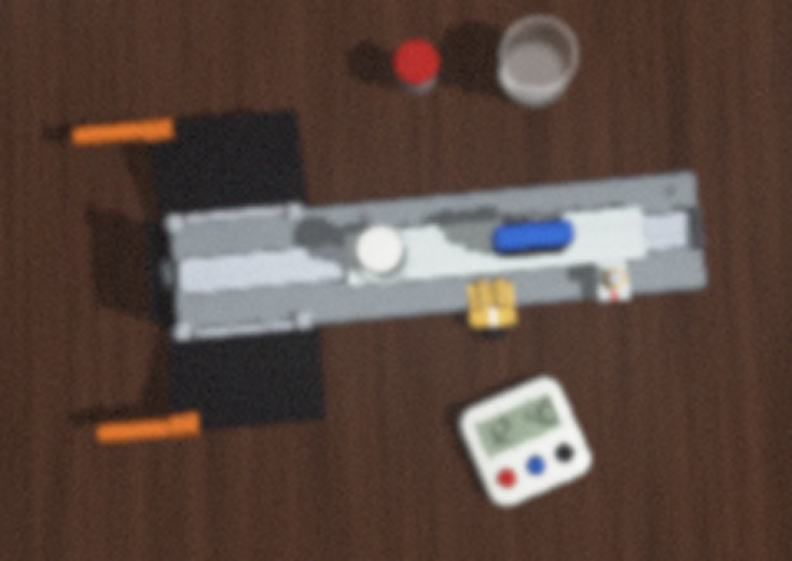

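View pics/scenec.png

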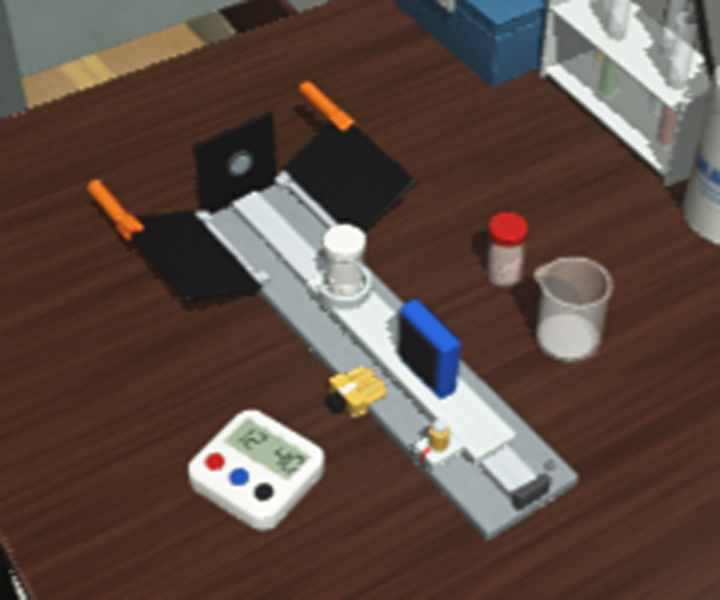

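```bash
cat > h.py <<'E'
from station import status, eyes, bot
import cv2,numpy as np
from scipy.spatial.transform import Rotation as R
from scipy.optimize import least_squares
def rot(q): return R.from_quat(np.r_[q[1:],q[0]]).as_matrix()
def cam(n,ob=None):
    c=eyes.calibration(n)
    if n!="wrist": return c["intrinsics"],np.array(c["xyz"]),rot(c["attitude"])
    o=ob or status.get_obs(); T=c["T_tool_cam"]; Rt=rot(o["tool_rot"])
    return c["intrinsics"],o["eef_pos"]+Rt@T[:3,3],Rt@T[:3,:3]
def proj(c,p):
    v=c[2].T@(np.array(p)-c[1]); v=c[0]@v; return v[:2]/v[2]
def ray(c,uv,z):
    d=c[2]@np.linalg.solve(c[0],[uv[0],uv[1],1]); return c[1]+d*(z-c[1][2])/d[2]
def st(P,p):  # station->world
    a=P[2]; return np.array([P[0]+np.cos(a)*p[0]-np.sin(a)*p[1],P[1]+np.sin(a)*p[0]+np.cos(a)*p[1],p[2]])
def pin(s,th,y): return [s*(.034+.056*np.cos(th)),y,.016+.056*np.sin(th)]
E
cat > fit.py <<'E'
from h import *
T=lambda u,v:(200+u/3.3,120+v/3.3)
S=lambda u,v:(190+u/3,100+v/3)
def pts(P):
    hy=P[3]
    return [("top",T(697,173),[.034,-.225,.01]),("top",T(707,287),[-.034,-.225,.01]),
    ("top",T(533,236),[0,hy,.072]),
    ("top",T(73,135),pin(1,P[5],.129)),("top",T(174,130),pin(1,P[5],.089)),
    ("top",T(98,433),pin(-1,P[4],.129)),("top",T(198,423),pin(-1,P[4],.089)),
    ("scene",S(490,530),[-.034,-.225,.01]),("scene",S(577,476),[.034,-.225,.01]),
    ("scene",S(305,88),pin(1,P[5],.129)),("scene",S(349,126),pin(1,P[5],.089)),
    ("scene",S(95,186),pin(-1,P[4],.129)),("scene",S(136,230),pin(-1,P[4],.089)),
    ("scene",S(197,150),[-.03,.084,.074]),("scene",S(273,116),[.03,.084,.074]),
    ("top",T(492,310),[-.026 if 0 else P[7],P[6],.025]),("scene",S(352,385),[P[7],P[6],.025]),
    ("top",T(614,284),[-.026-.004,hy-.045,.03])]
C={n:cam(n) for n in("top","scene")}
def f(P): return np.concatenate([proj(C[n],st(P,p))-uv for n,uv,p in pts(P)])
r=least_squares(f,[.45,.2,0,-.1,.2,.2,-.1,-.03],loss="soft_l1")
print(r.x.round(4)); print(f(r.x).reshape(-1,2).round(1).tolist())
P=r.x
for nm,p in dict(pin_near=pin(-1,P[4],.112),pin_far=pin(1,P[5],.112),hn=[-.034,.112,.016],hf=[.034,.112,.016],handle=[0,P[3],.052],notch=[P[7],P[6],.025]).items(): print(nm,st(P,p).round(4))
for nm,uv,z in(("beaker",T(533,85),.005),("vial",T(417,62),.047),("timer",T(525,440),.018)): print(nm,ray(C["top"],uv,z).round(3))
E
python3 fit.py
```

```text
[ 0.5512  0.1744  0.0717 -0.1225  0.3882  0.4191 -0.0989 -0.0375]
[[-0.1, -0.6], [0.7, -0.2], [0.2, -0.6], [1.7, -0.3], [-7.9, -0.8], [1.2, -0.2], [-7.9, 0.9], [-0.3, 2.1], [1.4, 0.5], [0.6, 0.9], [-3.4, -2.0], [-0.4, 0.4], [-4.2, -3.0], [-0.2, -0.3], [0.4, -0.6], [0.8, 0.3], [-0.0, -1.7], [-0.2, 0.7]]
pin_near [0.4576 0.2799 0.0372]
pin_far [0.6281 0.2922 0.0388]
hn [0.5093 0.2836 0.016 ]
hf [0.5771 0.2885 0.016 ]
handle [0.56   0.0522 0.052 ]
notch [0.5208 0.073  0.025 ]
beaker [0.656 0.046 0.005]
vial [0.662 0.114 0.047]
timer [0.447 0.057 0.018]
```

```bash
cat >> h.py <<'E'
P=np.array([.5512,.1744,.0717])
def down(yaw): # tool x down, tool y along world dir yaw
    y=np.array([np.cos(yaw),np.sin(yaw),0]); x=np.array([0,0,-1.]); return np.c_[x,y,np.cross(x,y)]
def plan(tgts,n,yaw=None,o=None):
    o=o or status.get_obs(); p=np.array(o["eef_pos"]); Rm=rot(o["tool_rot"])
    yaw=P[2] if yaw is None else yaw
    if Rm[:2,1]@[np.cos(yaw),np.sin(yaw)]<0: yaw+=np.pi
    w=R.from_matrix(Rm.T@down(yaw)).as_rotvec(); k=int(np.ceil(np.abs(w).max()/.12)) if np.abs(w).max()>.004 else 0
    print("t",o["t"],"pos",p.round(4),"rotvec",w.round(3),"F",o["contact_force"].round(1),"g",round(o["gripper_width"],3))
    i=0
    for t,m in zip(tgts,n):
        st0=p.copy()
        for j in range(m):
            q=st0+(np.array(t)-st0)*(j+1)/m
            d=Rm.T@(q-p)*100; ww=w/k if i<k else w*0
            print((d.round(2)+0).tolist(),(ww.round(3)+0).tolist())
            p=q; Rm=Rm@R.from_rotvec(ww).as_matrix(); i+=1
E
python3 - <<'E'
from h import *
print(rot(status.get_obs()["tool_rot"]).round(3))
plan([[.45,.288,.20]],[14])
E
```

```text
[[ 0.     0.221  0.975]
 [-0.     0.975 -0.221]
 [-1.    -0.     0.   ]]
t 1.35 pos [0.1491 0.6583 0.2278] rotvec [1.276 0.    0.   ] F [-0.1 -0.1  0.6] g 1.002
[0.2, -2.1, 2.68] [0.116, 0.0, 0.0]
[0.2, -1.78, 2.91] [0.116, 0.0, 0.0]
[0.2, -1.43, 3.09] [0.116, 0.0, 0.0]
[0.2, -1.06, 3.24] [0.116, 0.0, 0.0]
[0.2, -0.68, 3.34] [0.116, 0.0, 0.0]
[0.2, -0.29, 3.4] [0.116, 0.0, 0.0]
[0.2, 0.1, 3.41] [0.116, 0.0, 0.0]
[0.2, 0.5, 3.37] [0.116, 0.0, 0.0]
[0.2, 0.88, 3.29] [0.116, 0.0, 0.0]
[0.2, 1.26, 3.17] [0.116, 0.0, 0.0]
[0.2, 1.62, 3.0] [0.116, 0.0, 0.0]
[0.2, 1.95, 2.79] [0.0, 0.0, 0.0]
[0.2, 1.95, 2.79] [0.0, 0.0, 0.0]
[0.2, 1.95, 2.79] [0.0, 0.0, 0.0]
```

Call:
{"name": "apply_moves", "arguments": {"travel": [[0.2,-2.1,2.68],[0.2,-1.78,2.91],[0.2,-1.43,3.09],[0.2,-1.06,3.24],[0.2,-0.68,3.34],[0.2,-0.29,3.4],[0.2,0.1,3.41],[0.2,0.5,3.37]], "turn": [[0.116,0,0],[0.116,0,0],[0.116,0,0],[0.116,0,0],[0.116,0,0],[0.116,0,0],[0.116,0,0],[0.116,0,0]], "grip": [0.3,0.3,0.3,0.3,0.3,0.3,0.3,0.3]}}

```text
t: 2.02
eef_pos: [0.3166, 0.4448, 0.21]
tool_rot: [0.586, 0.393, 0.592, -0.39]
contact_force: [0.0, 0.7, -0.0]
gripper_width: 0.696
```

```bash
python3 -c "
from h import *
plan([[.4576,.288,.17]],[8])"
```

```text
t 2.0167 pos [0.3166 0.4448 0.21  ] rotvec [ 0.324 -0.009  0.003] F [ 0.   0.7 -0. ] g 0.696
[0.48, 0.87, 2.49] [0.108, -0.003, 0.001]
[0.48, 1.13, 2.38] [0.108, -0.003, 0.001]
[0.49, 1.38, 2.24] [0.108, -0.003, 0.001]
[0.5, 1.62, 2.08] [0.0, 0.0, 0.0]
[0.5, 1.62, 2.08] [0.0, 0.0, 0.0]
[0.5, 1.62, 2.08] [0.0, 0.0, 0.0]
[0.5, 1.62, 2.08] [0.0, 0.0, 0.0]
[0.5, 1.62, 2.08] [0.0, 0.0, 0.0]
```

Call:
{"name": "apply_moves", "arguments": {"travel": [[0.48,0.87,2.49],[0.48,1.13,2.38],[0.49,1.38,2.24],[0.5,1.62,2.08],[0.5,1.62,2.08],[0.5,1.62,2.08],[0.5,1.62,2.08],[0.5,1.62,2.08]], "turn": [[0.108,-0.003,0.001],[0.108,-0.003,0.001],[0.108,-0.003,0.001],[0,0,0],[0,0,0],[0,0,0],[0,0,0],[0,0,0]], "grip": [0.3,0.3,0.3,0.3,0.3,0.3,0.3,0.3]}}

```text
t: 2.68
eef_pos: [0.4626, 0.2759, 0.1714]
tool_rot: [0.511, 0.491, 0.511, -0.486]
contact_force: [0.6, -0.3, -0.7]
gripper_width: 0.7
```

Run:
```python
from h import *
o=status.get_obs(); im=eyes.read_camera("wrist"); C=cam("wrist",o)
plan([[.4576,.28,.038]],[4])
im=im[:,:,::-1].copy(); raw=im.copy()
for p in(pin(-1,.388,.112),pin(-1,.388,.129),pin(1,.419,.112),[-.034,.112,.016]):
    u=proj(C,st(P,p)); print(u.round(1)); cv2.circle(im,tuple(int(x) for x in u),3,(0,255,0),1)
cv2.imwrite("pics/w1.png",cv2.resize(im,None,fx=1.25,fy=1.25))
```

```text
t 2.7333 pos [0.4661 0.27   0.1709] rotvec [-0.033 -0.001 -0.006] F [ 2.4 -4.7 -0.1] g 0.698
[3.32, -0.22, -0.25] [-0.033, -0.001, -0.006]
[3.32, -0.19, -0.26] [0.0, 0.0, 0.0]
[3.32, -0.19, -0.26] [0.0, 0.0, 0.0]
[3.32, -0.19, -0.26] [0.0, 0.0, 0.0]
[318.3 185.6]
[317.8 169.2]
[486.3 181.4]
[365.8 179.7]
```

View pics/w1.png

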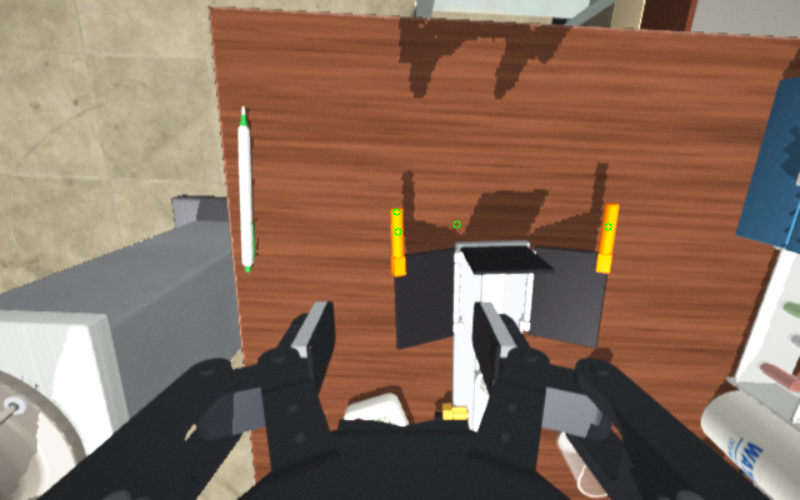

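Call:
{"name": "apply_moves", "arguments": {"travel": [[2.5,-0.2,-0.25],[2.5,-0.2,-0.25],[2.5,-0.2,-0.25],[2.5,-0.2,-0.25],[1.5,0,0],[0,0,0]], "turn": [[-0.033,-0.001,-0.006],[0,0,0],[0,0,0],[0,0,0],[0,0,0],[0,0,0]], "grip": [0.4,0.4,0.4,0.4,0.4,0.4]}}

```text
t: 3.23
eef_pos: [0.4633, 0.278, 0.0543]
tool_rot: [0.516, 0.487, 0.515, -0.481]
contact_force: [-0.4, 0.2, -0.1]
gripper_width: 0.6
```

```bash
python3 -c "
from h import *
plan([st(P,pin(-1,.388,.112))],[1])"
```

```text
t 3.2333 pos [0.4633 0.278  0.0543] rotvec [-0.008 -0.004 -0.007] F [-0.4  0.2 -0.1] g 0.6
[1.71, -0.58, -0.23] [-0.008, -0.004, -0.007]
```

Call:
{"name": "apply_moves", "arguments": {"travel": [[1.7,-0.58,-0.23],[0.1,0,0],[0,0,0],[0,0,0],[0,0,0],[0,0,0],[0,0,0],[0,0,0]], "turn": [[-0.008,-0.004,-0.007],[0,0,0],[0,0,0],[0,0,0],[0,0,0],[0,0,0],[0,0,0],[0,0,0]], "grip": [0.5,1,1,1,1,1,1,1], "newtons": 25}}

```text
t: 3.9
eef_pos: [0.4614, 0.2822, 0.0422]
tool_rot: [0.518, 0.485, 0.517, -0.479]
contact_force: [0.1, -0.7, -0.1]
gripper_width: -0.0
```

```bash
python3 -c "
from h import *
print(st(P,[-.034,.112,.016]),rot(status.get_obs()['tool_rot'])[:,1].round(3))
T=[st(P,pin(-1,a,.112)) for a in (.6,.8,1.0,1.2,1.4,1.571)]
plan(T,[2,1,1,1,1,1])"
```

```text
[0.50926384 0.28367652 0.016     ] [0.997 0.07  0.007]
t 3.9 pos [0.4614 0.2822 0.0422] rotvec [-0.001 -0.005 -0.007] F [ 0.1 -0.7 -0.1] g -0.0
[-0.27, 0.09, 0.1] [-0.001, -0.005, -0.007]
[-0.27, 0.08, 0.1] [0.0, 0.0, 0.0]
[-0.86, 0.72, 0.0] [0.0, 0.0, 0.0]
[-0.7, 0.88, 0.0] [0.0, 0.0, 0.0]
[-0.51, 1.0, 0.0] [0.0, 0.0, 0.0]
[-0.3, 1.08, 0.0] [0.0, 0.0, 0.0]
[-0.08, 0.95, 0.0] [0.0, 0.0, 0.0]
```

Run:
```python
from h import *
a=eyes.read_camera("scene")[:,:,::-1]; b=eyes.read_camera("top")[:,:,::-1]
a=cv2.resize(a[110:230,180:340],None,fx=4,fy=4); b=cv2.resize(b[140:270,200:320],None,fx=4,fy=4)[:480]
cv2.imwrite("pics/m1.png",cv2.resize(np.hstack([a,b]),None,fx=.7,fy=.7)[:, :800])
```

```text
(no output)
```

View pics/m1.png

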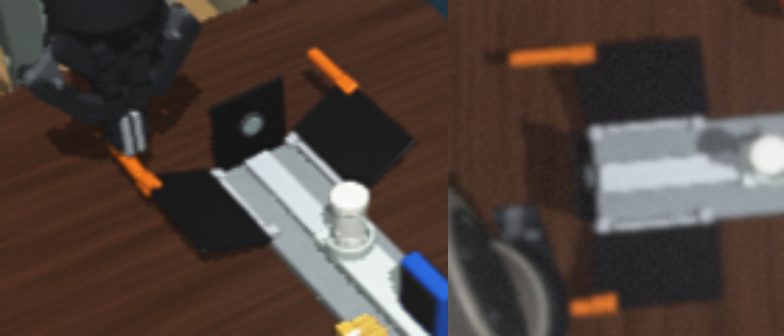

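```bash
sed -e 's/pin(1,P\[5\],.089)/pin(1,P[5],P[8])/; s/pin(-1,P\[4\],.089)/pin(-1,P[4],P[8])/' -e 's/-.1,-.03\]/-.1,-.03,.075]/' fit.py > fit2.py; python3 fit2.py
```

```text
[ 0.5511  0.1753  0.0715 -0.1234  0.4196  0.4999 -0.0999 -0.0375  0.0732]
[[-0.6, -0.5], [0.2, -0.1], [0.2, -0.5], [0.8, 0.4], [-0.4, -0.9], [0.4, -0.5], [-0.1, -0.2], [-0.7, 1.7], [0.9, 0.1], [-0.5, -0.4], [-0.1, 0.6], [-0.4, -0.6], [-0.2, 0.6], [-0.5, -0.6], [0.1, -0.9], [0.8, 0.3], [-0.0, -1.7], [-0.2, 0.8]]
pin_near [0.4582 0.281  0.0388]
pin_far [0.626  0.293  0.0428]
hn [0.5092 0.2846 0.016 ]
hf [0.577  0.2895 0.016 ]
handle [0.5599 0.0522 0.052 ]
notch [0.5208 0.073  0.025 ]
beaker [0.656 0.046 0.005]
vial [0.662 0.114 0.047]
timer [0.447 0.057 0.018]
```

```bash
cat >> h.py <<'E'
def orange(im): # BGR
    h=cv2.cvtColor(im,cv2.COLOR_BGR2HSV); return cv2.inRange(h,(5,170,120),(20,255,255))
E
python3 - <<'E'
from h import *
b={}
b["s0"]=cv2.imread("pics/scene0.png");b["s1"]=eyes.read_camera("scene")[:,:,::-1].copy()
b["t0"]=cv2.imread("pics/top0.png");b["t1"]=eyes.read_camera("top")[:,:,::-1].copy()
for k,im in b.items():
    n,l,s,c=cv2.connectedComponentsWithStats(orange(im))
    for i in range(1,n):
        if s[i,4]>15: print(k,s[i],c[i].round(1))
C=cam("scene")
for a in(0,.1,.2,.3,.42): print(a,[proj(C,st(P,pin(-1,a,y))).round(1) for y in(.08,.129)],proj(cam("top"),st(P,pin(-1,a,.08))).round(1))
E
```

```text
s0 [414  90   6   7  29] [416.8  92.6]
s0 [290 127  18  17 104] [298.3 134.7]
s0 [219 160  19  20 127] [227.8 169.4]
s1 [414  90   6   7  29] [416.9  92.6]
s1 [290 127  18  17 104] [298.3 134.7]
s1 [222 165  16  15  91] [229.8 171.9]
s1 [473 186   3   7  16] [474.2 189.6]
t0 [280  20   6   7  29] [282.6  22.7]
t0 [222 156  31   8 179] [237.1 159.6]
t0 [229 245  31   9 190] [244.8 249.5]
t1 [280  20   7   7  34] [282.6  23.1]
t1 [222 156  31   8 180] [237.1 159.6]
t1 [244 245  16   8 102] [251.9 248.8]
0 [array([232.8, 184.9]), array([220.9, 171. ])] [259.  250.6]
0.1 [array([232.6, 182.8]), array([220.7, 168.9])] [258.5 250.5]
0.2 [array([232.6, 180.6]), array([220.6, 166.7])] [258.  250.1]
0.3 [array([232.9, 178.3]), array([220.9, 164.5])] [257.4 249.5]
0.42 [array([233.6, 175.5]), array([221.5, 161.7])] [256.7 248.3]
```

Run:
```python
from h import *
o=status.get_obs(); p=o["eef_pos"];Rm=rot(o["tool_rot"]); C=cam("scene")
for d in(0,.019): print("tip",d,proj(C,p+Rm[:,0]*d).round(1))
print("pin",proj(C,st(P,pin(-1,.42,.112))), bot.tcp_to_tips,o["eef_pos"])
a=eyes.read_camera("scene")[:,:,::-1]
a=cv2.resize(a[130:200,200:270],None,fx=8,fy=8)
w=eyes.read_camera("wrist")[:,:,::-1]; cv2.imwrite("pics/m2.png",np.hstack([a[:,:400],cv2.resize(w,None,fx=1.4,fy=1.4)[:560,248:648]]))
```

```text
tip 0 [226.2 164.3]
tip 0.019 [227.5 171.3]
pin [225.61960606 166.3915664 ] 0.019 [0.46085233 0.28204522 0.04154921]
```

View pics/m2.png

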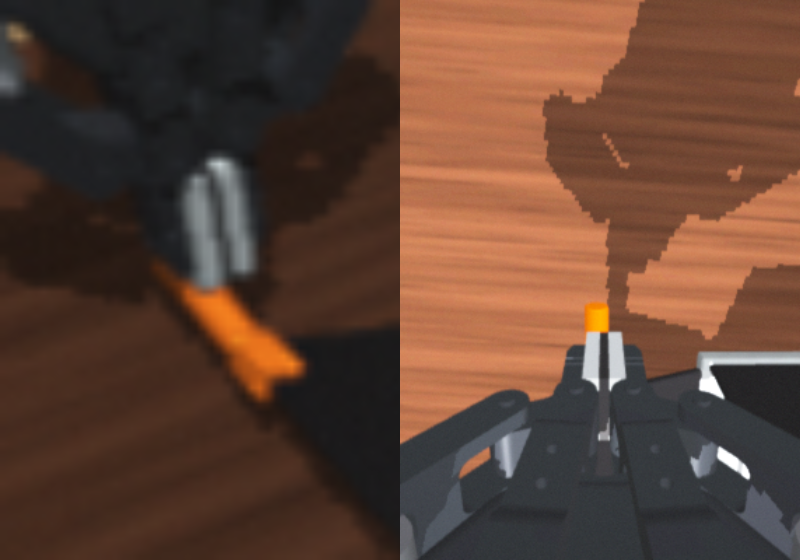

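Run:
```python
from h import *
o=status.get_obs(); p=o["eef_pos"];Rm=rot(o["tool_rot"]); C=cam("wrist",o)
for d in(0,.01,.019): print(d,[((proj(C,p+Rm@[d,0,z])*1.4)-[248,0]).round(0) for z in(-.011,0,.011)])
for y in(.09,.112,.129): print("pin",((proj(C,st(P,pin(-1,.42,y)))*1.4)-[248,0]).round(0))
im=eyes.read_camera("wrist")[:,:,::-1].copy();n,l,s,c=cv2.connectedComponentsWithStats(orange(im))
print(s,c,"expected width",283*.01/.19)
for m in eyes.masks_of("pin_near","scene")[:1]: print(m["rect"])
```

```text
0 [array([207., 324.]), array([207., 349.]), array([207., 373.])]
0.01 [array([206., 315.]), array([206., 339.]), array([206., 361.])]
0.019 [array([206., 307.]), array([206., 330.]), array([206., 352.])]
pin [200. 396.]
pin [200. 350.]
pin [200. 312.]
[[     0      0    640    400 254944]
 [   309    215     18     25    306]
 [   587    217     49     91    670]
 [   631    229      4     10     11]
 [   630    240      1      2      2]
 [   629    243      1      2      2]
 [   626    246      3      7      7]
 [   622    254      4     11     11]
 [   621    266      1      2      2]
 [   617    269      4     11     11]
 [   613    281      4      8     11]
 [   616    290      1      2      2]
 [   615    293      1      2      2]
 [   614    296      1      1      1]
 [   612    298      2      5      5]
 [   611    304      1      2      2]
 [   610    307      1      2      2]
 [   602    310      8      3      9]] [[318.65704233 199.31442591]
 [316.72875817 225.69281046]
 [605.69104478 249.42537313]
 [632.54545455 233.54545455]
 [630.         240.5       ]
 [629.         243.5       ]
 [627.         249.        ]
 [623.63636364 259.        ]
 [621.         266.5       ]
 [618.63636364 274.        ]
 [614.63636364 285.36363636]
 [616.         290.5       ]
 [615.         293.5       ]
 [614.         296.        ]
 [612.6        300.        ]
 [611.         304.5       ]
 [610.         307.5       ]
 [605.88888889 311.44444444]] expected width 14.894736842105264
[222.1, 166.0, 273.9, 202.6]
```

Call:
{"name": "apply_moves", "arguments": {"travel": [[-0.5,-0.3,0],[0,0,0],[0,0,0],[2.2,0,0],[0,0,0],[0,0,0]], "turn": [[0,-0.005,-0.007],[0,0,0],[0,0,0],[0,0,0],[0,0,0],[0,0,0]], "grip": [0.5,0.5,0.5,0.5,0.5,0.5]}}

```text
t: 4.8
eef_pos: [0.458, 0.2823, 0.0253]
tool_rot: [0.517, 0.482, 0.517, -0.482]
contact_force: [-0.5, 1.2, -0.2]
gripper_width: 0.498
```

Run:
```python
from h import *
plan([st(P,pin(-1,.42,.112))],[1])
o=status.get_obs(); C=cam("wrist",o)
a=eyes.read_camera("wrist")[:,:,::-1].copy()
for d in(0,.019):
  for y in(-.021,.021):
    u=proj(C,o["eef_pos"]+rot(o["tool_rot"])@[d,y,-.011]); cv2.circle(a,tuple(int(x) for x in u),2,(0,255,0) if d else (255,0,255),-1)
cv2.imwrite("pics/m3.png",cv2.resize(a[180:380,180:460],None,fx=2,fy=2))
```

```text
t 4.8 pos [0.458  0.2823 0.0253] rotvec [-0.001  0.001  0.   ] F [-0.5  1.2 -0.2] g 0.498
[-1.35, 0.01, 0.24] [0.0, 0.0, 0.0]
```

View pics/m3.png

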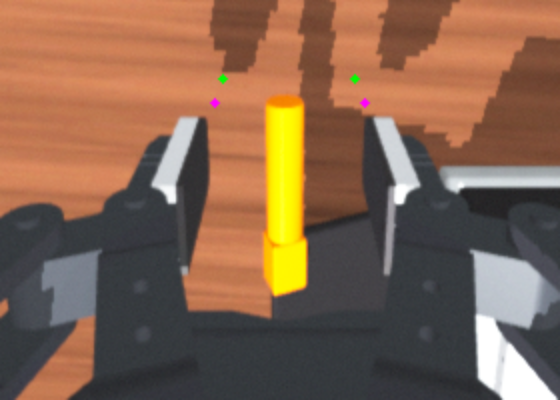

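Call:
{"name": "apply_moves", "arguments": {"travel": [[0.4,0,0.2],[0,0,0],[0,0,0],[0,0,0],[0,0,0],[0,0,0]], "turn": [[0,0,0],[0,0,0],[0,0,0],[0,0,0],[0,0,0],[0,0,0]], "grip": [0.6,1,1,1,1,1], "newtons": 25}}

```text
t: 5.35
eef_pos: [0.458, 0.2801, 0.0226]
tool_rot: [0.517, 0.482, 0.517, -0.482]
contact_force: [0.7, 0.3, -2.7]
gripper_width: 0.099
```

Call:
{"name": "apply_moves", "arguments": {"travel": [[-0.44,0.24,0],[-0.44,0.25,0],[-0.43,0.34,0],[-0.42,0.38,0],[-0.36,0.42,0],[-0.33,0.46,0],[0,0,0]], "turn": [[0,0,0],[0,0,0],[0,0,0],[0,0,0],[0,0,0],[0,0,0],[0,0,0]], "grip": [1,1,1,1,1,1,1]}}

```text
t: 5.93
eef_pos: [0.4756, 0.2814, 0.0482]
tool_rot: [0.516, 0.478, 0.52, -0.485]
contact_force: [-1.0, -0.4, -1.2]
gripper_width: 0.103
```

Run:
```python
from h import *
im=eyes.read_camera("scene")[:,:,::-1].copy();im2=eyes.read_camera("top")[:,:,::-1].copy()
for k in(im,im2):
    n,l,s,c=cv2.connectedComponentsWithStats(orange(k)); print(s[1:][s[1:,4]>10].tolist())
for a in(.42,.8,1.0,1.2,1.57): print(a,*[proj(cam(n),st(P,pin(-1,a,.073))).round(0) for n in("scene","top")])
a=cv2.resize(im[110:230,180:340],None,fx=4,fy=4); b=cv2.resize(im2[140:260,200:320],None,fx=4,fy=4)
cv2.imwrite("pics/m4.png",cv2.resize(np.hstack([a,b]),None,fx=.7,fy=.7))
```

```text
[[414, 90, 6, 7, 29], [290, 127, 18, 17, 104], [232, 152, 12, 15, 75], [473, 186, 3, 7, 15]]
[[279, 20, 8, 7, 34], [222, 156, 31, 8, 179], [243, 236, 14, 8, 88]]
0.42 [235. 178.] [260. 248.]
0.8 [240. 168.] [258. 242.]
1.0 [243. 164.] [257. 237.]
1.2 [248. 160.] [256. 231.]
1.57 [257. 154.] [255. 220.]
```

View pics/m4.png

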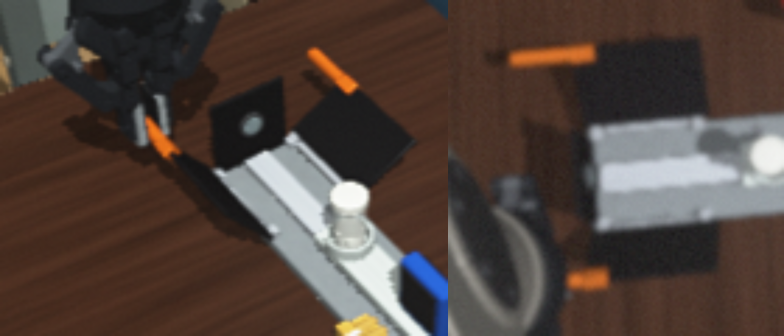

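Call:
{"name": "apply_moves", "arguments": {"travel": [[-0.18,0.66,0],[-0.19,0.67,0],[-0.15,0.53,0],[-0.15,0.54,0],[-0.04,0.48,0],[-0.04,0.5,0],[0,0.4,0],[0,0.2,0]], "turn": [[0,0,0],[0,0,0],[0,0,0],[0,0,0],[0,0,0],[0,0,0],[0,0,0],[0,0,0]], "grip": [1,1,1,1,1,1,1,1]}}

```text
t: 6.7
eef_pos: [0.5025, 0.2834, 0.0576]
tool_rot: [0.51, 0.47, 0.527, -0.492]
contact_force: [-5.0, 1.0, 4.0]
gripper_width: 0.101
```

```bash
cat > chk.py <<'E'
from h import *
plan([st(P,[-.034,.112,.056])],[1])
for n in("scene","top"):
    im=eyes.read_camera(n)[:,:,::-1].copy()
    N,l,s,c=cv2.connectedComponentsWithStats(orange(im)); print(n,s[1:][s[1:,4]>10].tolist())
    print([(sg,a,(proj(cam(n),st(P,pin(sg,a,.073)))+.5).round(0).tolist()) for sg in(-1,1) for a in(1.2,1.4,1.57)])
E
python3 chk.py
```

```text
t 6.7 pos [0.5025 0.2834 0.0576] rotvec [0.003 0.004 0.04 ] F [-5.  1.  4.] g 0.101
[0.13, 0.68, 0.02] [0.003, 0.004, 0.04]
scene [[414, 90, 6, 7, 29], [290, 127, 18, 17, 104], [244, 143, 11, 14, 63], [473, 186, 3, 7, 16]]
[(-1, 1.2, [248.0, 160.0]), (-1, 1.4, [253.0, 157.0]), (-1, 1.57, [257.0, 155.0]), (1, 1.2, [295.0, 139.0]), (1, 1.4, [291.0, 140.0]), (1, 1.57, [287.0, 141.0])]
top [[279, 20, 8, 7, 35], [222, 156, 31, 8, 181], [239, 221, 16, 7, 88]]
[(-1, 1.2, [257.0, 232.0]), (-1, 1.4, [256.0, 226.0]), (-1, 1.57, [256.0, 220.0]), (1, 1.2, [252.0, 172.0]), (1, 1.4, [252.0, 178.0]), (1, 1.57, [253.0, 183.0])]
```

Call:
{"name": "apply_moves", "arguments": {"travel": [[0.1,0.4,0],[0.05,0.5,0],[0,0.5,0],[0,0.5,0],[0,0.5,0]], "turn": [[0,0,0.02],[0,0,0.02],[0,0,0.01],[0,0,0],[0,0,0]], "grip": [1,1,1,1,1]}}

```text
t: 7.22
eef_pos: [0.5103, 0.2842, 0.0566]
tool_rot: [0.516, 0.473, 0.522, -0.487]
contact_force: [-18.0, -2.5, 19.8]
gripper_width: 0.102
```

```bash
python3 chk.py
```

```text
t 7.2167 pos [0.5103 0.2842 0.0566] rotvec [0.006 0.006 0.02 ] F [-18.   -2.5  19.8] g 0.102
[0.07, -0.1, 0.04] [0.006, 0.006, 0.02]
scene [[414, 90, 6, 7, 30], [290, 127, 18, 17, 104], [248, 142, 11, 14, 66], [473, 186, 3, 7, 16]]
[(-1, 1.2, [248.0, 160.0]), (-1, 1.4, [253.0, 157.0]), (-1, 1.57, [257.0, 155.0]), (1, 1.2, [295.0, 139.0]), (1, 1.4, [291.0, 140.0]), (1, 1.57, [287.0, 141.0])]
top [[280, 20, 7, 7, 32], [222, 156, 31, 8, 181], [239, 217, 15, 7, 83]]
[(-1, 1.2, [257.0, 232.0]), (-1, 1.4, [256.0, 226.0]), (-1, 1.57, [256.0, 220.0]), (1, 1.2, [252.0, 172.0]), (1, 1.4, [252.0, 178.0]), (1, 1.57, [253.0, 183.0])]
```

Call:
{"name": "apply_moves", "arguments": {"travel": [[0,-0.3,0],[0,0,0],[0,0,0],[-2.5,0,0],[-3,0,0],[-2.5,0,0],[0,0,0]], "turn": [[0,0,0],[0,0,0],[0,0,0],[0.006,0.006,0.02],[0,0,0],[0,0,0],[0,0,0]], "grip": [0.5,0.5,0.5,0.5,0.5,0.5,0.5]}}

```text
t: 7.9
eef_pos: [0.512, 0.2834, 0.1386]
tool_rot: [0.52, 0.484, 0.515, -0.48]
contact_force: [0.8, 0.2, -0.1]
gripper_width: 0.5
```

```bash
python3 chk.py; python3 -c "
from h import *
plan([[.626,.293,.13],[.626,.293,.05]],[5,3])"
```

```text
t 7.9 pos [0.512  0.2834 0.1386] rotvec [-0.001  0.001 -0.009] F [ 0.8  0.2 -0.1] g 0.5
[8.26, -0.34, -0.05] [-0.001, 0.001, -0.009]
scene [[414, 90, 6, 7, 30], [290, 127, 18, 17, 104], [240, 137, 19, 19, 124], [473, 186, 3, 7, 17]]
[(-1, 1.2, [248.0, 160.0]), (-1, 1.4, [253.0, 157.0]), (-1, 1.57, [257.0, 155.0]), (1, 1.2, [295.0, 139.0]), (1, 1.4, [291.0, 140.0]), (1, 1.57, [287.0, 141.0])]
top [[279, 20, 8, 7, 36], [222, 156, 31, 8, 181], [227, 217, 27, 9, 159]]
[(-1, 1.2, [257.0, 232.0]), (-1, 1.4, [256.0, 226.0]), (-1, 1.57, [256.0, 220.0]), (1, 1.2, [252.0, 172.0]), (1, 1.4, [252.0, 178.0]), (1, 1.57, [253.0, 183.0])]
t 8.0 pos [0.5099 0.2826 0.1352] rotvec [-0.001  0.004 -0.004] F [-0.2  0.1 -0.6] g 0.496
[0.11, 2.33, -0.04] [-0.001, 0.004, -0.004]
[0.1, 2.33, -0.04] [0.0, 0.0, 0.0]
[0.1, 2.33, -0.04] [0.0, 0.0, 0.0]
[0.1, 2.33, -0.04] [0.0, 0.0, 0.0]
[0.1, 2.33, -0.04] [0.0, 0.0, 0.0]
[2.67, 0.0, 0.0] [0.0, 0.0, 0.0]
[2.67, 0.0, 0.0] [0.0, 0.0, 0.0]
[2.67, 0.0, 0.0] [0.0, 0.0, 0.0]
```

Call:
{"name": "apply_moves", "arguments": {"travel": [[0.1,2.33,0],[0.1,2.33,0],[0.1,2.33,0],[0.1,2.33,0],[0.1,2.33,0],[2.6,0,0],[2.5,0,0],[0,0,0]], "turn": [[0,0.004,-0.004],[0,0,0],[0,0,0],[0,0,0],[0,0,0],[0,0,0],[0,0,0],[0,0,0]], "grip": [0.5,0.5,0.5,0.5,0.5,0.5,0.5,0.5]}}

```text
t: 8.67
eef_pos: [0.6304, 0.2892, 0.0662]
tool_rot: [0.518, 0.48, 0.518, -0.484]
contact_force: [-1.2, -0.2, -0.6]
gripper_width: 0.5
```

Run:
```python
from h import *
plan([st(P,pin(1,.5,.112))],[1]); 
o=status.get_obs();im=eyes.read_camera("wrist")[:,:,::-1].copy();C=cam("wrist",o)
N,l,s,c=cv2.connectedComponentsWithStats(orange(im)); print(s[1:][s[1:,4]>40].tolist(),c[1:][s[1:,4]>40].round(1).tolist())
for y in(.129,.112,.073): print(proj(C,st(P,pin(1,.5,y))).round(1))
for z in(-.02,-.01,0,.01): print(z,proj(C,o["eef_pos"]+rot(o["tool_rot"])@[z,0,0]).round(1))
```

```text
t 8.6667 pos [0.6304 0.2892 0.0662] rotvec [0.001 0.004 0.004] F [-1.2 -0.2 -0.6] g 0.5
[2.34, -0.4, -0.32] [0.001, 0.004, 0.004]
[[309, 197, 19, 85, 514], [82, 213, 47, 99, 1190]] [[319.2, 238.0], [108.7, 259.6]]
[318.1 203.4]
[318.2 228.3]
[318.5 280.5]
-0.02 [325.  267.6]
-0.01 [324.9 257.9]
0 [324.7 249.4]
0.01 [324.6 241.8]
```

Call:
{"name": "apply_moves", "arguments": {"travel": [[1.5,-0.4,-0.32],[1.5,0,0],[0.7,0,0],[0,0,0],[0,0,0],[0,0,0],[0,0,0],[0,0,0]], "turn": [[0,0.004,0.004],[0,0,0],[0,0,0],[0,0,0],[0,0,0],[0,0,0],[0,0,0],[0,0,0]], "grip": [0.5,0.5,0.5,0.5,1,1,1,1]}}

```text
t: 9.38
eef_pos: [0.6272, 0.2923, 0.0322]
tool_rot: [0.518, 0.482, 0.518, -0.481]
contact_force: [-0.2, 0.2, -3.9]
gripper_width: 0.102
```

```bash
python3 -c "
from h import *
plan([st(P,pin(1,.5,.112))],[1])"
```

```text
t 9.3833 pos [0.6272 0.2923 0.0322] rotvec [ 0.001 -0.001 -0.002] F [-0.2  0.2 -3.9] g 0.102
[-1.07, -0.11, 0.02] [0.0, 0.0, 0.0]
```

Call:
{"name": "apply_moves", "arguments": {"travel": [[-0.46,-0.32,0],[-0.46,-0.32,0],[-0.39,-0.4,0],[-0.39,-0.4,0],[-0.3,-0.48,0],[-0.3,-0.48,0],[-0.2,-0.53,0],[-0.2,-0.53,0]], "turn": [[0,0,0],[0,0,0],[0,0,0],[0,0,0],[0,0,0],[0,0,0],[0,0,0],[0,0,0]], "grip": [1,1,1,1,1,1,1,1]}}

```text
t: 10.05
eef_pos: [0.5937, 0.29, 0.0639]
tool_rot: [0.52, 0.485, 0.515, -0.478]
contact_force: [2.7, -0.2, -5.0]
gripper_width: 0.102
```

```bash
sed -i 's/\[-.034,.112,.056\]/[.034,.112,.061]/' chk.py; python3 chk.py
```

```text
t 10.05 pos [0.5937 0.29   0.0639] rotvec [-0.    -0.002 -0.011] F [ 2.7 -0.2 -5. ] g 0.102
[0.27, -1.67, 0.03] [0.0, -0.002, -0.011]
scene [[414, 90, 6, 7, 28], [283, 127, 12, 13, 72], [240, 137, 19, 19, 125], [473, 186, 3, 7, 16]]
[(-1, 1.2, [248.0, 160.0]), (-1, 1.4, [253.0, 157.0]), (-1, 1.57, [257.0, 155.0]), (1, 1.2, [295.0, 139.0]), (1, 1.4, [291.0, 140.0]), (1, 1.57, [287.0, 141.0])]
top [[280, 20, 6, 7, 32], [233, 171, 18, 8, 100], [222, 217, 32, 9, 188]]
[(-1, 1.2, [257.0, 232.0]), (-1, 1.4, [256.0, 226.0]), (-1, 1.57, [256.0, 220.0]), (1, 1.2, [252.0, 172.0]), (1, 1.4, [252.0, 178.0]), (1, 1.57, [253.0, 183.0])]
```

Call:
{"name": "apply_moves", "arguments": {"travel": [[0,-0.5,0],[0,-0.5,0],[0.05,-0.5,0],[0.05,-0.5,0],[0.05,-0.5,0],[0,-0.5,0],[0,-0.5,0]], "turn": [[0,-0.002,-0.011],[0,0,-0.01],[0,0,-0.01],[0,0,-0.01],[0,0,0],[0,0,0],[0,0,0]], "grip": [1,1,1,1,1,1,1]}}

```text
t: 10.73
eef_pos: [0.5763, 0.2886, 0.0687]
tool_rot: [0.516, 0.486, 0.517, -0.48]
contact_force: [21.8, 3.2, -18.4]
gripper_width: 0.097
```

```bash
python3 chk.py
```

```text
t 10.7333 pos [0.5763 0.2886 0.0687] rotvec [-0.004 -0.006 -0.006] F [ 21.8   3.2 -18.4] g 0.097
[0.77, 0.07, 0.01] [-0.004, -0.006, -0.006]
scene [[414, 90, 6, 7, 31], [276, 129, 12, 14, 70], [240, 137, 19, 19, 125], [473, 186, 3, 7, 16]]
[(-1, 1.2, [248.0, 160.0]), (-1, 1.4, [253.0, 157.0]), (-1, 1.57, [257.0, 155.0]), (1, 1.2, [295.0, 139.0]), (1, 1.4, [291.0, 140.0]), (1, 1.57, [287.0, 141.0])]
top [[279, 20, 8, 7, 35], [234, 180, 18, 7, 97], [222, 217, 32, 9, 191]]
[(-1, 1.2, [257.0, 232.0]), (-1, 1.4, [256.0, 226.0]), (-1, 1.57, [256.0, 220.0]), (1, 1.2, [252.0, 172.0]), (1, 1.4, [252.0, 178.0]), (1, 1.57, [253.0, 183.0])]
```

Call:
{"name": "apply_moves", "arguments": {"travel": [[0,0.3,0],[0,0,0],[0,0,0],[-3,0,0],[-3,0,0],[-3,0,0],[0,0,0]], "turn": [[0,0,0],[0,0,0],[0,0,0],[0,0,0],[0,0,0],[0,0,0],[0,0,0]], "grip": [0.5,0.5,0.5,0.5,0.5,0.5,0.5]}}

```text
t: 11.42
eef_pos: [0.5669, 0.2866, 0.1534]
tool_rot: [0.512, 0.476, 0.522, -0.488]
contact_force: [1.6, 0.9, 0.0]
gripper_width: 0.499
```

```bash
python3 chk.py; python3 -c "
from h import *
plan([st(P,[0,-.1225,.15])],[8])"
```

```text
t 11.4167 pos [0.5669 0.2866 0.1534] rotvec [-0.002  0.002  0.022] F [1.6 0.9 0. ] g 0.499
[9.21, 1.23, -0.13] [-0.002, 0.002, 0.022]
scene [[414, 90, 6, 7, 31], [269, 124, 19, 19, 115], [240, 137, 19, 19, 125], [473, 186, 3, 7, 16]]
[(-1, 1.2, [248.0, 160.0]), (-1, 1.4, [253.0, 157.0]), (-1, 1.57, [257.0, 155.0]), (1, 1.2, [295.0, 139.0]), (1, 1.4, [291.0, 140.0]), (1, 1.57, [287.0, 141.0])]
top [[279, 19, 8, 8, 35], [220, 180, 32, 9, 187], [222, 217, 32, 9, 190]]
[(-1, 1.2, [257.0, 232.0]), (-1, 1.4, [256.0, 226.0]), (-1, 1.57, [256.0, 220.0]), (1, 1.2, [252.0, 172.0]), (1, 1.4, [252.0, 178.0]), (1, 1.57, [253.0, 183.0])]
t 11.5167 pos [0.5644 0.2859 0.1489] rotvec [-0.002  0.004  0.028] F [ 0.4 -0.8 -0.2] g 0.501
[0.01, -0.26, 2.91] [-0.002, 0.004, 0.028]
[-0.01, -0.26, 2.91] [0.0, 0.0, 0.0]
[-0.01, -0.26, 2.91] [0.0, 0.0, 0.0]
[-0.01, -0.26, 2.91] [0.0, 0.0, 0.0]
[-0.01, -0.26, 2.91] [0.0, 0.0, 0.0]
[-0.01, -0.26, 2.91] [0.0, 0.0, 0.0]
[-0.01, -0.26, 2.91] [0.0, 0.0, 0.0]
[-0.01, -0.26, 2.91] [0.0, 0.0, 0.0]
```

Call:
{"name": "apply_moves", "arguments": {"travel": [[-0.2,0,2.9],[-0.1,0,2.9],[0,0,2.9],[0,0,2.9],[0,0,2.9],[0,0,2.9],[0,0,2.7],[0,0,1.5]], "turn": [[0,0.004,0.028],[0,0,0],[0,0,0],[0,0,0],[0,0,0],[0,0,0],[0,0,0],[0,0,0]], "grip": [0.5,0.5,0.5,0.5,0.5,0.5,0.5,0.5]}}

```text
t: 12.18
eef_pos: [0.5652, 0.07, 0.139]
tool_rot: [0.514, 0.47, 0.528, -0.485]
contact_force: [1.1, -0.2, 0.4]
gripper_width: 0.502
```

Run:
```python
from h import *
o=status.get_obs();im=eyes.read_camera("wrist")[:,:,::-1].copy();C=cam("wrist",o)
plan([st(P,[0,-.1225,.15]),st(P,[0,-.1225,.046])],[1,4],o=o)
for p in([0,-.1005,.072],[0,-.1445,.072],[-.026,-.1675,.03],[-.0375,-.0989,.025],[0,-.1225,.072]):
    u=proj(C,st(P,p)); print(u.round(1)); cv2.circle(im,tuple(int(x) for x in u),2,(0,255,0),-1)
cv2.imwrite("pics/w2.png",cv2.resize(im[120:400,160:480],None,fx=2.1,fy=2.1))
```

```text
t 12.1833 pos [0.5652 0.07   0.139 ] rotvec [0.015 0.    0.028] F [ 1.1 -0.2  0.4] g 0.502
[-1.08, -0.71, 1.73] [0.015, 0.0, 0.028]
[2.6, 0.0, 0.0] [0.0, 0.0, 0.0]
[2.6, 0.0, 0.0] [0.0, 0.0, 0.0]
[2.6, 0.0, 0.0] [0.0, 0.0, 0.0]
[2.6, 0.0, 0.0] [0.0, 0.0, 0.0]
[318.3 205.2]
[317.7 254.9]
[293.6 254.7]
[281.2 187.4]
[318.  230.7]
```

View pics/w2.png

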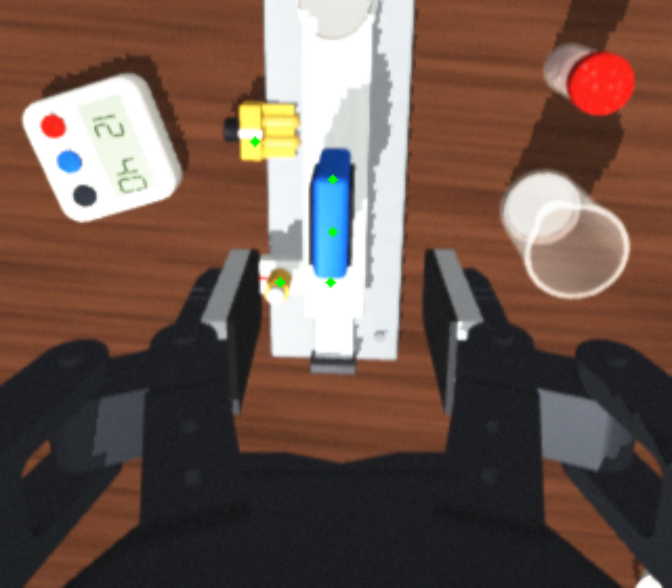

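Call:
{"name": "apply_moves", "arguments": {"travel": [[0,-0.7,0.8],[0,0,0.6],[2.2,0,0],[2.2,0,0],[1.6,0,0],[0,0,0]], "turn": [[0.015,0,0.028],[0,0,0],[0,0,0],[0,0,0],[0,0,0],[0,0,0]], "grip": [0.5,0.5,0.5,0.5,0.5,0.5]}}

```text
t: 12.73
eef_pos: [0.5523, 0.0514, 0.0719]
tool_rot: [0.513, 0.479, 0.52, -0.487]
contact_force: [-0.5, 0.8, 0.1]
gripper_width: 0.502
```

Run:
```python
from h import *
plan([st(P,[0,-.1215,.045])],[1])
C=cam("wrist");u=(160+262/2.1,120+277/2.1)
```

```text
t 12.7333 pos [0.5523 0.0514 0.0719] rotvec [-0.004  0.     0.015] F [-0.5  0.8  0.1] g 0.502
[2.67, 0.81, -0.13] [-0.004, 0.0, 0.015]
```

Call:
{"name": "apply_moves", "arguments": {"travel": [[0,0.8,-0.13],[0,0,0],[1.3,0,0],[1.3,0,0],[0,0,0]], "turn": [[-0.004,0,0.015],[0,0,0],[0,0,0],[0,0,0],[0,0,0]], "grip": [0.5,0.5,0.5,0.5,0.5]}}

```text
t: 13.15
eef_pos: [0.5614, 0.0559, 0.0443]
tool_rot: [0.519, 0.481, 0.519, -0.48]
contact_force: [-0.4, 0.6, 1.3]
gripper_width: 0.501
```

Run:
```python
from h import *
plan([st(P,[0,-.1215,.045])],[1])
```

```text
t 13.15 pos [0.5614 0.0559 0.0443] rotvec [ 0.004 -0.001 -0.   ] F [-0.4  0.6  1.3] g 0.501
[-0.07, -0.17, 0.25] [0.004, -0.001, 0.0]
```

Call:
{"name": "apply_moves", "arguments": {"travel": [[0,-0.15,0.2],[0,0,0],[0,0,0],[0,0,0],[0,0,0],[0,0,0]], "turn": [[0,0,0],[0,0,0],[0,0,0],[0,0,0],[0,0,0],[0,0,0]], "grip": [0.5,1,1,1,1,1], "newtons": 30}}

```text
t: 13.65
eef_pos: [0.5603, 0.0535, 0.0439]
tool_rot: [0.518, 0.481, 0.518, -0.48]
contact_force: [1.8, 0.4, -4.3]
gripper_width: 0.205
```

Run:
```python
from h import *
im=eyes.read_camera("top")[:,:,::-1].copy(); im2=eyes.read_camera("scene")[:,:,::-1].copy()
a=cv2.resize(im[170:230,300:420],None,fx=5,fy=5); b=cv2.resize(im2[180:270,280:400],None,fx=5,fy=5)
cv2.imwrite("pics/g1.png",np.vstack([a,b])[:600] if 0 else cv2.resize(np.vstack([a,b]),None,fx=.79,fy=.79))
plan([st(P,[0,-.1215+.06,.045])],[1])
```

```text
t 13.75 pos [0.5603 0.0535 0.0439] rotvec [ 0.004 -0.001 -0.001] F [ 1.4  0.5 -4.1] g 0.201
[-0.1, -0.02, -5.97] [0.0, 0.0, 0.0]
```

View pics/g1.png

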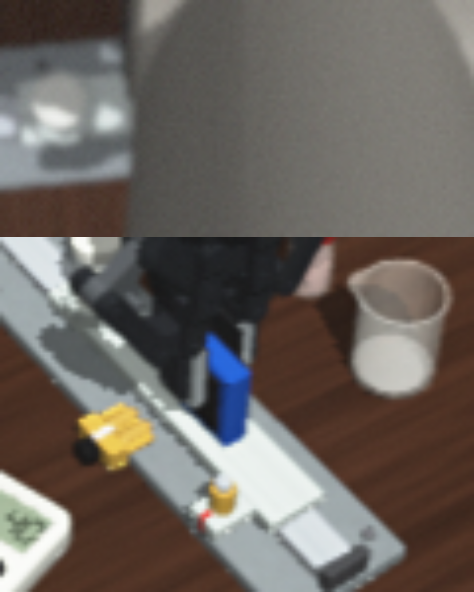

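```bash
cat >> h.py <<'E'
def sy(w): d=w[:2]-P[:2]; c,s=np.cos(P[2]),np.sin(P[2]); return np.array([c*d[0]+s*d[1],-s*d[0]+c*d[1]])*1000
E
python3 - <<'E'
from h import *
C=cam("scene"); 
for z in(.012,.02,.028): print(z,"white",sy(ray(C,(306.1,229.4),z)).round(1),"red",sy(ray(C,(331.4,250.9),z)).round(1))
im=cv2.imread("pics/scene0.png")
h=cv2.cvtColor(im,cv2.COLOR_BGR2HSV); m=cv2.inRange(h,(0,110,90),(4,255,255))|cv2.inRange(h,(170,110,90),(180,255,255))
N,l,s,c=cv2.connectedComponentsWithStats(m); print([(s[i].tolist(),c[i].round(1).tolist()) for i in range(1,N) if 300<c[i][0]<360 and s[i,4]>1])
E
```

```text
0.012 white [-36.9 -94. ] red [ -29.2 -159.4]
0.02 white [-40.6 -99.5] red [ -33. -164.]
0.028 white [ -44.4 -104.9] red [ -36.9 -168.7]
[([353, 171, 13, 12, 127], [359.0, 176.0]), ([330, 249, 3, 5, 7], [330.9, 250.9])]
```

Call:
{"name": "apply_moves", "arguments": {"travel": [[0,0,-0.6],[0,0,-0.6],[0,0,-0.6],[0,0,-0.6],[0,0,-0.6],[0,0,-0.6],[0,0,-0.5],[0,0,0]], "turn": [[0.003,0,0],[0,0,0],[0,0,0],[0,0,0],[0,0,0],[0,0,0],[0,0,0],[0,0,0]], "grip": [1,1,1,1,1,1,1,1]}}

```text
t: 14.42
eef_pos: [0.5571, 0.0986, 0.0439]
tool_rot: [0.519, 0.481, 0.518, -0.481]
contact_force: [1.3, -1.2, -4.2]
gripper_width: 0.203
```

```bash
cat > trk.py <<'E'
from h import *
import sys
o=status.get_obs(); plan([st(P,[0,-.0535,.044])],[1],o=o); print("tcp st",sy(o["eef_pos"]).round(1))
im=eyes.read_camera("scene")[:,:,::-1].copy()
h=cv2.cvtColor(im,cv2.COLOR_BGR2HSV); m=cv2.inRange(h,(0,110,90),(4,255,255))|cv2.inRange(h,(170,110,90),(180,255,255))
N,l,s,c=cv2.connectedComponentsWithStats(m)
for i in range(1,N):
    if 290<c[i][0]<345 and c[i][1]>200: print("red",s[i].tolist(),c[i].round(1),sy(ray(cam("scene"),c[i],.026)).round(1))
cv2.imwrite("pics/trk.png",cv2.resize(im[200:270,280:360],None,fx=7,fy=7,interpolation=cv2.INTER_CUBIC))
E
python3 trk.py
```

```text
t 14.4167 pos [0.5571 0.0986 0.0439] rotvec [ 0.002  0.    -0.001] F [ 1.3 -1.2 -4.2] g 0.203
[-0.01, -0.04, -2.25] [0.0, 0.0, 0.0]
tcp st [  0.4 -76. ]
red [315, 233, 3, 5, 7] [315.6 234.6] [ -36.8 -122.9]
```

Call:
{"name": "apply_moves", "arguments": {"travel": [[0,0,-0.35],[0,0,-0.35],[0,0,-0.3],[0,0,-0.2],[0,0,0]], "turn": [[0,0,0],[0,0,0],[0,0,0],[0,0,0],[0,0,0]], "grip": [1,1,1,1,1]}}

```text
t: 14.88
eef_pos: [0.5562, 0.1104, 0.0439]
tool_rot: [0.518, 0.482, 0.517, -0.481]
contact_force: [2.0, 0.0, -4.5]
gripper_width: 0.204
```

```bash
python3 trk.py
```

```text
t 14.8833 pos [0.5562 0.1104 0.0439] rotvec [ 0.001  0.001 -0.001] F [ 2.   0.  -4.5] g 0.204
[-0.01, -0.04, -1.07] [0.0, 0.0, 0.0]
tcp st [  0.4 -64.2]
red [311, 228, 3, 3, 5] [312. 229.] [ -34.4 -108.9]
```

View pics/trk.png

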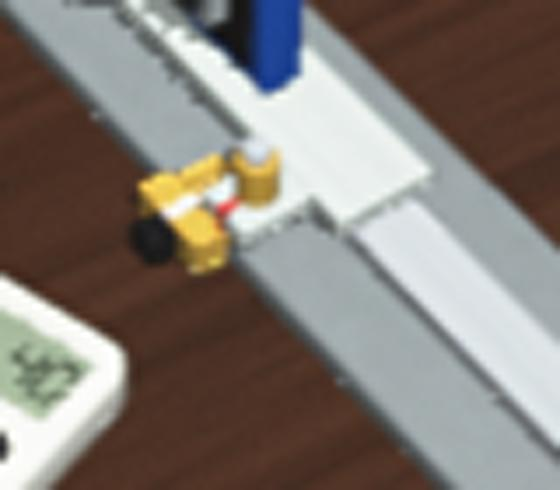

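Call:
{"name": "apply_moves", "arguments": {"travel": [[0,0,-0.2],[0,0,-0.2]], "turn": [[0,0,0],[0,0,0]], "grip": [1,1]}}

```text
t: 15.1
eef_pos: [0.556, 0.1136, 0.0439]
tool_rot: [0.518, 0.482, 0.517, -0.482]
contact_force: [2.0, -3.3, -4.3]
gripper_width: 0.202
```

Call:
{"name": "apply_moves", "arguments": {"travel": [[0,0,-0.2],[0,0,0]], "turn": [[0,0,0],[0,0,0]], "grip": [1,1]}}

```text
t: 15.27
eef_pos: [0.5559, 0.1148, 0.044]
tool_rot: [0.518, 0.482, 0.516, -0.482]
contact_force: [1.4, 0.2, -3.9]
gripper_width: 0.204
```

Call:
{"name": "apply_moves", "arguments": {"travel": [[0,0,-0.15],[0,0,0]], "turn": [[0,0,0],[0,0,0]], "grip": [1,1]}}

```text
t: 15.43
eef_pos: [0.5558, 0.116, 0.0439]
tool_rot: [0.519, 0.482, 0.516, -0.482]
contact_force: [1.9, 0.5, -3.6]
gripper_width: 0.204
```

```bash
python3 trk.py
```

```text
t 15.4333 pos [0.5558 0.116  0.0439] rotvec [-0.001  0.003 -0.001] F [ 1.9  0.5 -3.6] g 0.204
[-0.01, -0.04, -0.51] [0.0, 0.0, 0.0]
tcp st [  0.4 -58.6]
red [309, 226, 3, 3, 6] [310.  227.2] [ -34.8 -103.4]
```

View pics/trk.png

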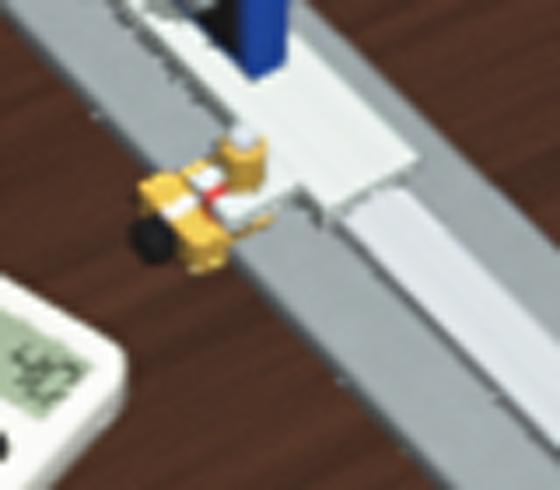

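Call:
{"name": "apply_moves", "arguments": {"travel": [[0,0,-0.12],[0,0,0]], "turn": [[0,0,0],[0,0,0]], "grip": [1,1]}}

```text
t: 15.65
eef_pos: [0.5557, 0.1174, 0.0439]
tool_rot: [0.519, 0.482, 0.516, -0.482]
contact_force: [1.7, 0.0, -3.8]
gripper_width: 0.2
```

```bash
python3 trk.py
```

```text
t 15.65 pos [0.5557 0.1174 0.0439] rotvec [-0.001  0.003 -0.001] F [ 1.7  0.  -3.8] g 0.2
[-0.01, -0.04, -0.37] [0.0, 0.0, 0.0]
tcp st [  0.4 -57.2]
red [309, 226, 3, 3, 5] [309.8 226.8] [ -34.6 -102.5]
```

Call:
{"name": "apply_moves", "arguments": {"travel": [[0,0,-0.12]], "turn": [[0,0,0]], "grip": [1]}}

```text
t: 15.78
eef_pos: [0.5556, 0.1184, 0.0439]
tool_rot: [0.518, 0.482, 0.516, -0.482]
contact_force: [2.4, -1.1, -4.7]
gripper_width: 0.203
```

Call:
{"name": "apply_moves", "arguments": {"travel": [[0,0,0]], "turn": [[0,0,0]], "grip": [1]}}

```text
t: 15.87
eef_pos: [0.5556, 0.1191, 0.044]
tool_rot: [0.518, 0.482, 0.516, -0.482]
contact_force: [2.1, -0.4, -3.9]
gripper_width: 0.205
```

```bash
cat > cmp.py <<'E'
from h import *
# sub-pixel red & white lines in averaged scene and top pictures
C=cam("scene"); im=np.mean([eyes.read_camera("scene")[:,:,::-1].astype(float) for _ in range(4)],0)
B,G,Rr=im[...,0],im[...,1],im[...,2]
def cen(w):
    w=np.clip(w,0,None); y,x=np.nonzero(w>0); v=w[y,x]; return np.array([(x*v).sum(),(y*v).sum()])/v.sum()
w=np.zeros(B.shape); s=(slice(222,234),slice(304,318)); w[s]=(Rr-1.5*np.maximum(G,B)-20)[s]; r=cen(w)
w=np.zeros(B.shape); s=(slice(224,234),slice(301,309)); w[s]=(np.minimum(B,G)-130)[s]; q=cen(w)
print("red",r.round(2),"white",q.round(2))
for z in(.018,.022,.026): print(z,sy(ray(C,r,z)).round(1),sy(ray(C,q,z)).round(1))
u=np.array([proj(C,st(P,[x,-.1,.024])) for x in(-.05,-.02)]); print("cross dir",(u[1]-u[0]).round(2))
E
python3 cmp.py
```

```text
red [308.73 226.27] white [305.93 227.41]
0.018 [-31.6 -94.9] [-37.3 -94.2]
0.022 [-33.5 -97.7] [-39.1 -96.9]
0.026 [ -35.5 -100.4] [-41.  -99.6]
cross dir [13.65 -7.57]
```

Call:
{"name": "apply_moves", "arguments": {"travel": [[0,0,-0.12]], "turn": [[0,0,0]], "grip": [1]}}

```text
t: 16.15
eef_pos: [0.5555, 0.1201, 0.0439]
tool_rot: [0.518, 0.482, 0.516, -0.482]
contact_force: [1.5, -0.6, -5.6]
gripper_width: 0.202
```

Call:
{"name": "apply_moves", "arguments": {"travel": [[0,0,-0.12]], "turn": [[0,0,0]], "grip": [1]}}

```text
t: 16.23
eef_pos: [0.5554, 0.1214, 0.0439]
tool_rot: [0.518, 0.482, 0.516, -0.482]
contact_force: [1.5, 0.5, -3.3]
gripper_width: 0.2
```

Call:
{"name": "apply_moves", "arguments": {"travel": [[0,0,0]], "turn": [[0,0,0]], "grip": [1]}}

```text
t: 16.32
eef_pos: [0.5554, 0.1221, 0.0439]
tool_rot: [0.518, 0.482, 0.517, -0.482]
contact_force: [1.9, 2.8, -4.5]
gripper_width: 0.203
```

```bash
python3 - <<'E'
from h import *
F=[]
for _ in range(6):
    eyes.read_camera("top"); o=status.get_obs(); F.append(o["contact_force"])
print(np.round(F,1).tolist(),o["eef_pos"].round(4),o["t"])
E
python3 cmp.py
```

```text
[[1.2, 2.0, -3.6], [1.0, 2.1, -4.6], [2.8, 2.7, -4.7], [0.1, 3.2, -4.4], [1.6, 3.1, -4.0], [0.8, 1.8, -4.9]] [0.5554 0.1222 0.044 ] 16.6167
red [307.65 225.26] white [305.51 227.94]
0.018 [-31.8 -91.9] [-38.6 -94.7]
0.022 [-33.7 -94.6] [-40.5 -97.5]
0.026 [-35.7 -97.4] [ -42.3 -100.2]
cross dir [13.65 -7.57]
```

Run:
```python
from h import *
W=cam("wrist",dict(eef_pos=np.array([.5652,.07,.139]),tool_rot=np.array([.514,.47,.528,-.485])/np.linalg.norm([.514,.47,.528,-.485])))
a=cv2.imread("pics/w2.png").astype(float); b=cv2.imread("pics/scene0.png").astype(float); t=cv2.imread("pics/top0.png").astype(float)
def red(im,s,k=25):
    w=np.zeros(im.shape[:2]); w[s]=np.clip((im[...,2]-1.4*np.maximum(im[...,0],im[...,1])-k)[s],0,None); y,x=np.nonzero(w);v=w[y,x]; return np.array([(x*v).sum(),(y*v).sum()])/v.sum() if len(x) else None
rw=red(a,np.s_[255:300,245:275]); rs=red(b,np.s_[240:260,322:340]); rt=red(t,np.s_[196:216,378:394]); print(rw,rs,rt)
rw=np.array([160,120])+rw/2.1
V={"red":[(W,rw),(cam("scene"),rs)]+([(cam("top"),rt)] if rt is not None else []),"white":[(W,np.array([279.,183.3])),(cam("scene"),np.array([306.1,229.4])),(cam("top"),np.array([349.1,213.9]))]}
for k,v in V.items():
    for sub in (v,v[1:],v[:2]):
        r=least_squares(lambda p:np.concatenate([proj(c,p)-u for c,u in sub]),[.52,.05,.02]); print(k,sy(r.x).round(1),(r.x[2]*1000).round(1),r.fun.round(1))
for z in(.016,.022,.028):
  for n,c,i in(("W",W,0),("S",cam("scene"),1),("T",cam("top"),2)): print(z,n,sy(ray(c,V["red"][i][1],z)).round(1),sy(ray(c,V["white"][i][1],z)).round(1))
```

```text
[261.74713032 277.85786631] [331.45823389 250.14558473] None
red [ -35.5 -166.8] 27.0 [ 0.1  0.  -0.1  0. ]
red [ -25.2 -154.7] 6.1 [-0. -0.]
red [ -35.5 -166.8] 27.0 [ 0.1  0.  -0.1  0. ]
white [-39.9 -97.1] 18.1 [ 1.   0.4 -0.4 -0.4 -0.2  1.9]
white [-37.4 -97.1] 15.6 [ 0.7 -0.1 -0.3  0.7]
white [-40.6 -97. ] 17.6 [ 0.3  0.2 -0.8  0. ]
0.016 W [ -37.5 -172.5] [-41.3 -97.2]
0.016 S [ -30.  -160.5] [-38.7 -96.8]Traceback (most recent call last):
  File "<stdin>", line 13, in <module>
IndexError: list index out of range
```

Call:
{"name": "apply_moves", "arguments": {"travel": [[0,0,-0.1],[0,0,0],[0,0,0]], "turn": [[0,0,0],[0,0,0],[0,0,0]], "grip": [1,1,1]}}

```text
t: 17.07
eef_pos: [0.5553, 0.1226, 0.0439]
tool_rot: [0.518, 0.482, 0.517, -0.482]
contact_force: [0.8, 2.1, -3.8]
gripper_width: 0.2
```

```bash
cat > fr.py <<'E'
from h import *
F=[]
for _ in range(5):
    eyes.read_camera("top"); o=status.get_obs(); F.append(o["contact_force"])
print(np.mean(F,0).round(1),o["eef_pos"].round(4),sy(o["eef_pos"]).round(1),o["t"],o["gripper_width"])
E
python3 fr.py
```

```text
[ 2.   2.9 -4.7] [0.5553 0.1227 0.0439] [  0.4 -51.9] 17.3167 0.1997739115941953
```

Call:
{"name": "apply_moves", "arguments": {"travel": [[0,0,-0.18],[0,0,0],[0,0,0]], "turn": [[0,0,0],[0,0,0],[0,0,0]], "grip": [1,1,1]}}

```text
t: 17.57
eef_pos: [0.5553, 0.1228, 0.0439]
tool_rot: [0.519, 0.482, 0.516, -0.483]
contact_force: [2.4, 2.0, -4.4]
gripper_width: 0.204
```

```bash
python3 fr.py
```

```text
[ 1.5  1.6 -4.6] [0.5553 0.1229 0.0439] [  0.4 -51.6] 17.8167 0.20593122966121216
```

```bash
python3 chk.py | tail -4
python3 - <<'E'
from h import *
C=cam("scene"); im=np.mean([eyes.read_camera("scene")[:,:,::-1].astype(float) for _ in range(4)],0)
w=np.zeros(im.shape[:2]); s=np.s_[218:234,300:316]; w[s]=np.clip((im[...,2]-1.4*np.maximum(im[...,0],im[...,1])-25)[s],0,None); y,x=np.nonzero(w);v=w[y,x]; r=np.array([(x*v).sum(),(y*v).sum()])/v.sum()
print(r,sy(ray(C,r,.027)))
b=eyes.read_camera("scene")
for n in("beaker_mid","vial_mid","timer_mid"):
    for d in eyes.masks_of(n,"scene")[:1]: print(n,np.round(d["rect"]))
o=status.get_obs();print(o["eef_pos"],o["contact_force"].round(1),o["joint_vel"].round(3),o["t"])
E
```

```text
scene [[414, 90, 6, 7, 30], [271, 125, 14, 14, 48], [240, 137, 19, 19, 124], [473, 186, 3, 7, 16]]
[(-1, 1.2, [248.0, 160.0]), (-1, 1.4, [253.0, 157.0]), (-1, 1.57, [257.0, 155.0]), (1, 1.2, [295.0, 139.0]), (1, 1.4, [291.0, 140.0]), (1, 1.57, [287.0, 141.0])]
top [[279, 20, 8, 7, 35], [221, 181, 29, 5, 90], [222, 217, 32, 9, 194]]
[(-1, 1.2, [257.0, 232.0]), (-1, 1.4, [256.0, 226.0]), (-1, 1.57, [256.0, 220.0]), (1, 1.2, [252.0, 172.0]), (1, 1.4, [252.0, 178.0]), (1, 1.57, [253.0, 183.0])]
[307.66996766 224.95755861] [-35.70098063 -97.50568694]
beaker_mid [371. 185. 397. 220.]
vial_mid [350. 171. 366. 198.]
timer_mid [251. 239. 295. 278.]
[0.55531303 0.12291227 0.04392988] [ 2.5  0.8 -4.8] [ 0.     0.    -0.     0.001 -0.002  0.001 -0.001] 18.3167
```

```bash
python3 -c "
from station import bot
print(bot.hand_in())"
```

```text
the job is handed in; nothing more can be done
None
```

I raised both flaps, slid the carriage to the notch and handed the job in at about 18.3 s, still holding the handle. No verdict came back.

**Flaps:** I pushed both flaps by their pins until they met the hard stop at about 20 N. After release, their pins were within 1–2 pixels of where an upright flap should appear. In the last check the far pin was partly shaded by the gripper, so that reading is weaker.

**Carriage:** The last image check put the plunger's red line at bench y = -97.5 mm and the notch's white line at -97.1 mm, so about 0.4 mm apart. That measurement is good to about 1.5 mm. The tool had moved 69.6 mm against 69.7 mm measured from the images.

**Grip and bystanders:** The fingers were closed on the handle (about 17 mm opening, 30 N set), and the arm was at rest. The beaker, vial and timer looked unmoved in the scene picture.

**Checks that failed or disagreed:**
- **First pin grasp:** it closed above the pin and missed. The fingertips seemed to sit about 20 mm shorter than stated, so I gripped lower.
- **Finding the notch:** my first notch position was 1–3 mm short because it assumed the wrong line heights. I fixed it by measuring those heights from two cameras.
- **Feel of the notch:** the forces along the rail were noisy and did not clearly show the ball climbing the first ridge. A forward pull of about 2.5 N and then resistance to a small push fit the ball being in the notch, but the position rests mainly on the images.

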